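# Pin the card terminal to its counter anchor

## Task

Lock the card terminal to the post-office counter: slide its stand along the counter until its tongue is fully home between the two ears of the swivelling steel yoke, then take the red-knobbed security pin out of the blue desk block and pass it down through the upper ear, the tongue's eye and the lower ear until its collar sits flush on the anchor, and let go. Feel both fits in gently, without ramming or forcing the tongue or the pin, keep the terminal standing on the counter, and leave everything else where it is.

Things in the scene. Friction and masses are not known exactly. Their poses are not given: they have to be found in the camera images.
- anchor_mid (a point): Where the centre of the anchor's upper hole, at the ear's top face (56 mm high), lies if the yoke stands straight; z up, mouth for the tongue towards -y. The yoke (both ears together) swivels up to 0.15 rad either way about a vertical post 55 mm behind this point (+y), so the true hole lies up to 8 mm (the mouth 12 mm) to either side along x. Its angle varies and is not measured.
- anchor: Steel anchor's base on the counter, 100 x 125 x 5 mm: origin under anchor_mid, same axes. Its yoke: two level ears 80 (x) x 46 (y) x 10 mm, one over the other at heights 22-32 and 46-56 mm, a 14 mm gap between, each with a 13.5 mm through hole in its middle on one vertical axis. The yoke stays as left; 2-4 N sideways at the ears turns it.
- stand: Loose stand, 0.6-0.9 kg; origin on the counter under its column, 160 mm behind the eye; +y along the tongue, z up. Base plate 120 x 120 x 8 mm slides flat on the counter with 2-8 N drag. The column carries a grey card terminal, 150 (x) x 74 (y) x 22 mm, tilted, its highest edge (+x end) some 130 mm up.
- tongue_eye (a point): Centre of the 18 mm eye in the stand's tongue, 39 mm high. The tongue's end is a level plate 32 mm wide, 28 long, 10 thick (2 mm free above and below in the gap), the eye 14 mm from its square end; +y along the tongue to its end. Home: the end is against the yoke's rubber stop and the eye under the hole, but up to about 3 mm off to one side, for the cheeks leave that play.
- tongue_bar (a point): Place to take the tongue's aluminium bar from above: bar 26 mm wide (across x), 10 mm thick, centre 39 mm above the counter; 68 mm behind the eye (-y), 92 mm in front of the column. Axes as the eye. The bar is free from 68 to 146 mm in front of the column while out of the anchor, to 130 mm when home.
- anchor_mouth (a point): Middle of the yoke's mouth at the tongue's height (39 mm), yoke straight: 23 mm in front (-y) of anchor_mid. Inside, two tapering cheeks guide the tongue, 59 mm apart here and 36 mm at the tongue's end when home; a rubber stop 10 mm wide ends the travel 14.5 mm behind the hole axis. Coming in off-line, the tongue rubs on a cheek and turns the yoke along; it may stop short and need easing sideways.
- pin_knob (a point): Centre of the security pin's red knob: 18 mm diameter, 41 mm tall, upright, z up along the pin's axis; take it from above at or above its centre. At the start the pin stands loose in a 15.5 mm hole of the blue block, collar on its top (52 mm high); lift 50 mm or more to clear.
- pin_collar (a point): Point on the pin's axis at the underside of its collar (26 mm diameter, 3 mm thick), 24 mm below the knob's centre and 46 mm above the tip. When the pin is home this point is 56 mm above the counter.
- pin: Security pin, 0.1-0.16 kg: origin at the underside of its collar, z up along its axis. Under the collar a steel shank 12 mm in diameter reaches 46 mm down; its last 3 mm taper to a blunt end 11.4 mm across, which finds an ear's hole only when less than about 1 mm off its axis.
- block: Blue desk block 100 x 64 x 52 mm, fixed, origin at the middle of its underside; the pin's hole is 22 mm along its +x, a tray of keys on the other half. It and the tape dispenser may have changed places.
- dispenser: Bystander: black tape dispenser 130 x 55 x 82 mm, origin at the middle of its underside.
- stamp: Bystander: self-inking stamp, 56 x 38 x 88 mm, origin at the middle of its underside.
- parcel: Bystander: cardboard parcel 130 x 150 x 70 mm, origin at the middle of its underside.
- tape_roll: Bystander: orange tape roll lying flat, 90 mm diameter, 45 mm high, origin at the middle of its underside.
- calculator: Bystander: grey desk calculator 120 x 95 x 22 mm, origin at the middle of its underside.
- pen_cup: Bystander: black pen cup 76 mm diameter, 95 mm high (pens to 155 mm), origin at the middle of its underside.

How it is judged:
By the outcome, as a careful person would: the job done as asked, in the order asked, and still so for the second after the job is handed in, with the robot touching nothing.
It also fails if it takes over 67 s, if anything falls off the work surface, if the arm or the gripper's body presses on something with over 40 N, if the wrist force passes 120 N, or if a joint passes its speed limit or range.

## Robot

A 6-joint arm with a two-finger parallel gripper is mounted at the origin on the work surface. World frame = base frame: x ahead of the robot, y to its left, z up, the work surface at z = 0. Lengths are in m, angles in rad, forces in N, time in s.
With the tool pointing down it reaches from about 0.35 to 0.875 m from the base axis. Payload 15.5 kg.
Tool frame: the origin (TCP) lies at the very end of the fingers, on their centre line; the grasp point (between the pads) lies 19 mm behind it; z points along the fingers, y is the line along which they close (so a half turn about z gives the same grasp; the last joint's range is limited). The gripper opens to 85 mm and grips with 20 to 120 N. Pads are 22 mm wide; open, the fingers measure 114 mm over their backs; the gripper's body (76 mm by 85 mm) begins 54 mm behind the grasp point. The pads swing forward as they close: fully open they stand 13 mm farther back than shut.
Start: joints at [1.187, 0.494, 1.345, -0, 1.302, -0.096], TCP at [0.178, 0.599, 0.231] pointing down, gripper open.
Joint ranges: [-2.91, 2.91], [-0.82, 2.16], [0.22, 2.67], [-1.22, 4.37], [0.12, 2.79], [-3.08, 3.08]. Speed limits (rad/s): [1.89, 1.89, 2.57, 3.01, 3.01, 3.01].

## Interface

Orientations are given as a 3x3 rotation matrix whose columns are the frame's x, y, z axes.
In Python, from bench import r gives the robot as it stands.
- The arm moves only by the tool play_rows, never from a script. Its argument "series" is one flat list of numbers, 4 for each row, row after row: the shift along the tool's x, y, z as a fraction of full scale, then the turn about the tool's z as a fraction of full scale. A call has 1 to 10 rows; each row is the pose to reach, as a shift and turn from the pose commanded when the call began, along the tool's axes at that moment, turning the shorter way round; what a row does not reach only later rows make up. Full scale, the value 1, is 1 m for a shift and pi rad for a turn. A row lasts 1/8 s, in which the tool goes at most 62.5 mm and 10.7 degrees, less where a joint would pass 70% of its speed; a pose out of reach is approached as far as the arm can. A call with a number of a shift or a turn outside -1 to 1 is refused whole. A call with a gripper value outside its range is refused whole. "claw" is the opening in per cent of the stroke, from 0 (shut) to 100 (fully open), set as the call begins (left out, the last holds). The fingers move at their own pace and stop on an object; "grip_force" is the grip in N (left out, the last holds). Time passes only in rows, so rows that repeat a pose let the fingers close. It gives the time, the measured TCP pose, the force, the opening and the grip force at its end, in the units of the state.
- r.sense(): the state, without advancing time (a new reading comes with each control period).
- r.grab_frame(name): name is "scene" or "side" or "wrist"; returns the picture (480x640x3 uint8, red, green, blue); there is no depth.
- r.calibration(name): a dict with "fx", "fy", "cx", "cy" (pixels), "distortion" ([k1, k2, p1, p2, k3] as OpenCV has them; the pictures are not rectified), "R" (3x3) and "t" (3): a world point X has camera coordinates R X + t; the wrist camera has in their place "T_tool_cam" (4x4, takes a point from camera to tool coordinates, whose origin is the TCP and whose axes are the flange's). Camera axes: x right, y down, z forward; pixel columns grow to the right and rows downward; lengths in m; the calibration is good to about 2 mm. A picture is of the moment at which its call begins: read the wrist's pose just before it. calibration takes no time and is no camera call.
- r.hand_in(): hands the job in; it is judged then, once.
The state is a dict: "time": time; "joint_pos": joint angles; "qvel": joint speeds; "tau": joint torques, N m; "tool_pos": TCP position; "tool_rot": TCP orientation; "contact_force": force on the tool from outside, world axes, zero at the start; "torque": the same for the moment, N m; "finger_gap": finger opening in m; "grip_force": force on a finger pad.
Only numpy, scipy, OpenCV 4.12 (cv2) and the standard library are available. Lean on these libraries where they do the work, as an engineer would, in place of code of your own. Each camera call takes 0.05 s, during which the arm holds its last target. There are 200 camera calls.

## Working session

There is one attempt and no reset: what is moved stays moved. The work goes in short steps, Python scripts to look and compute and a tool call to move; the robot and the scene stay as the last step left them, time stands still between calls to the robot, and variables do not carry over. Pictures are saved under pics/ and viewed, at most 10 in all, crops included, and the job is handed in when it is done.

Besides the shell and the picture viewer there is one more tool, called after "Request:" as name(argument=value, ...), one argument or row to a line, values as JSON. play_rows: Moves the arm, as the interface text tells. Its arguments: {"type":"object","properties":{"series":{"type":"array","items":{"type":"number","minimum":-1,"maximum":1}},"claw":{"type":"number"},"grip_force":{"type":"number"}},"required":["series"]}

```bash
mkdir -p pics; ls
python3 - <<'E'
from bench import r
import cv2,numpy as np
s=r.sense();print(s['time'],s['tool_pos'],np.round(s['tool_rot'],3).tolist())
for n in("scene","side","wrist"):
    im=r.grab_frame(n);cv2.imwrite(f"pics/{n}0.png",im[...,::-1])
    c=r.calibration(n);print(n,{k:np.round(v,4).tolist() for k,v in c.items()})
E
```

```text
pics
0.0 [0.17785332 0.59878917 0.23069876] [[-0.959, 0.285, -0.0], [0.285, 0.959, -0.001], [0.0, -0.001, -1.0]]
scene {'fx': 506.1086, 'fy': 506.1086, 'cx': 329.2554, 'cy': 231.6687, 'distortion': [-0.0655, 0.0, 0.0, 0.0, 0.0], 'R': [[-0.6596, 0.7516, -0.0075], [0.6559, 0.5707, -0.4941], [-0.3671, -0.3309, -0.8694]], 't': [0.3688, -0.331, 1.4165]}
side {'fx': 581.1485, 'fy': 581.1485, 'cx': 326.5472, 'cy': 241.1118, 'distortion': [-0.1083, 0.0, 0.0, 0.0, 0.0], 'R': [[-0.9985, -0.0511, -0.022], [-0.0134, 0.6049, -0.7962], [0.054, -0.7947, -0.6046]], 't': [0.5466, 0.0645, 1.3999]}
wrist {'fx': 388.0649, 'fy': 388.0649, 'cx': 317.6768, 'cy': 240.7438, 'distortion': [0.0063, 0.0, 0.0, 0.0, 0.0], 'T_tool_cam': [[-0.0005, -0.9501, -0.3119, 0.0799], [1.0, -0.0003, -0.0005, -0.0003], [0.0004, -0.3119, 0.9501, -0.1429], [0.0, 0.0, 0.0, 1.0]]}
```

View pics/scene0.png

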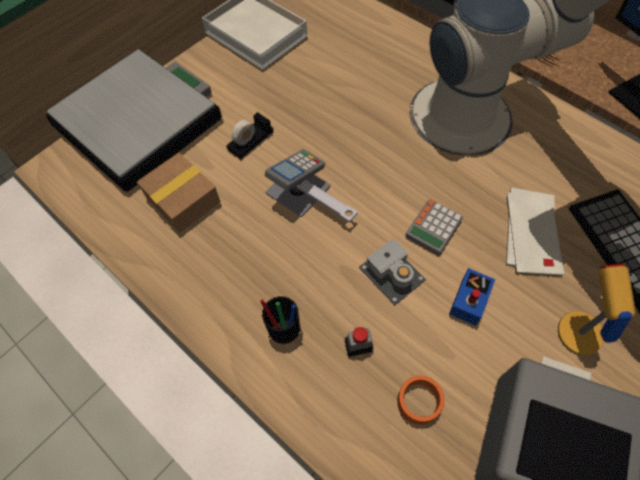

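View pics/side0.png

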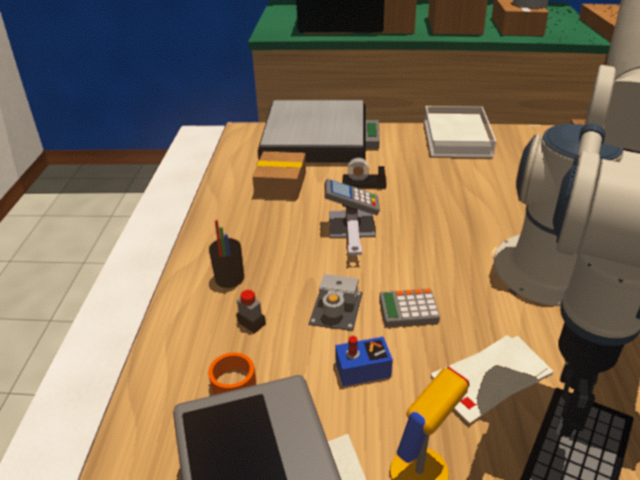

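The scene view shows the stand (tongue eye about (349,214)), the anchor about (392,268) and the block's red pin about (475,297). The side view shows the same things. Next I'll enlarge both.

```bash
cat > h.py <<'E'
from bench import r
import cv2,numpy as np
def ray(n,uv,s=None):
    c=r.calibration(n);K=np.array([[c['fx'],0,c['cx']],[0,c['fy'],c['cy']],[0,0,1]])
    p=cv2.undistortPoints(np.array([[uv]],float),K,np.array(c['distortion'],float)).ravel()
    d=np.array([p[0],p[1],1.])
    if n=='wrist':
        T=np.array(c['T_tool_cam']);R=np.array(s['tool_rot']);M=R@T[:3,:3]
        return np.array(s['tool_pos'])+R@T[:3,3],M@d
    R=np.array(c['R']);return -R.T@np.array(c['t']),R.T@d
def onz(n,uv,z,s=None):
    o,d=ray(n,uv,s);return o+d*(z-o[2])/d[2]
def tri(a,ua,b,ub,sa=None,sb=None):
    (o1,d1),(o2,d2)=ray(a,ua,sa),ray(b,ub,sb)
    t=np.linalg.lstsq(np.c_[d1,-d2],o2-o1,rcond=None)[0]
    p,q=o1+t[0]*d1,o2+t[1]*d2;return (p+q)/2,np.linalg.norm(p-q)
E
python3 - <<'E'
from h import *
for n,l in(("scene",[(349,214,.044),(402,271,.056),(477,295,.1),(392,270,.0),(297,190,0)]),("side",[(354,250,.044),(333,300,.056),(353,343,.1),(337,308,0),(352,222,0)])):
    for u,v,z in l: print(n,u,v,np.round(onz(n,(u,v),z),3))
a=cv2.imread('pics/scene0.png')[140:330,255:505];b=cv2.imread('pics/side0.png')[170:390,300:450]
a=cv2.resize(a,None,fx=2,fy=2,interpolation=2)
a=cv2.resize(cv2.imread('pics/scene0.png')[190:320,310:500],None,fx=2.3,fy=2.3,interpolation=2)
b=cv2.resize(cv2.imread('pics/side0.png')[180:390,300:410],None,fx=2.8,fy=2.8,interpolation=2)
m=np.zeros((600,800,3),np.uint8);m[:a.shape[0],:a.shape[1]]=a[:600];bb=b[:600,:800];m[:bb.shape[0],450:450+bb.shape[1]]=bb
cv2.imwrite('pics/m1.png',m)
E
```

```text
scene 349 214 [ 0.48  -0.007  0.044]
scene 402 271 [0.522 0.181 0.056]
scene 477 295 [0.483 0.341 0.1  ]
scene 392 270 [0.509 0.151 0.   ]
scene 297 190 [ 0.49 -0.17  0.  ]
side 354 250 [ 0.48  -0.003  0.044]
side 333 300 [0.523 0.187 0.056]
side 353 343 [0.478 0.351 0.1  ]
side 337 308 [0.516 0.154 0.   ]
side 352 222 [ 0.488 -0.181  0.   ]
```

View pics/m1.png

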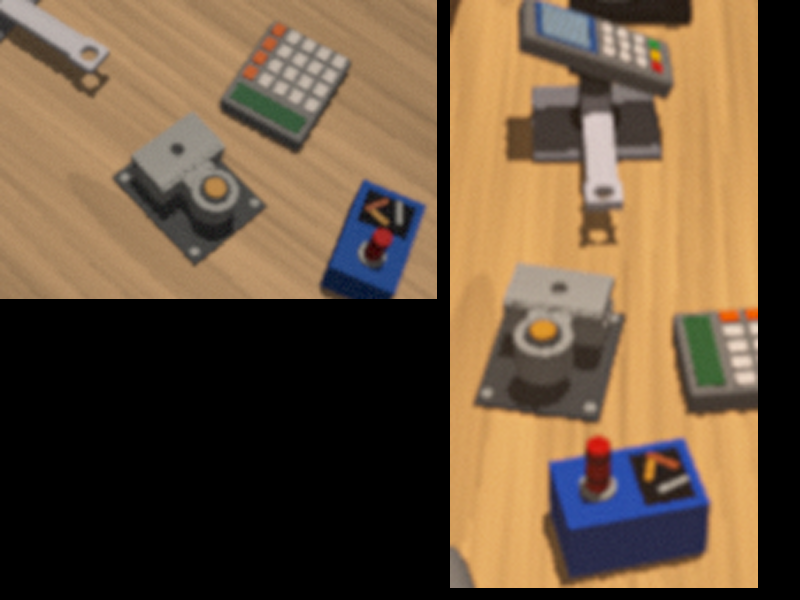

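Eye at about (0.48,-0.005), hole at about (0.50,0.13), pin at about (0.48,0.345). Moving the wrist camera over eye and anchor.

Request:
play_rows(
  series=[-0.453,-0.428,0,0.408,-0.453,-0.428,0,0.408,-0.453,-0.428,0,0.408,-0.453,-0.428,0,0.408,-0.453,-0.428,0,0.408,-0.453,-0.428,0,0.408,-0.453,-0.428,0,0.408,-0.453,-0.428,0,0.408,-0.453,-0.428,0,0.408,-0.453,-0.428,0,0.408],
  claw=100,
)

```text
time: 1.4
tool_pos: [0.4911, 0.0578, 0.2313]
tool_rot: [[0.0, 1.0, 0.0], [1.0, -0.0, 0.0], [0.0, 0.0, -1.0]]
contact_force: [0.7, 0.8, 0.4]
finger_gap: 0.0855
grip_force: 0.0
```

```bash
cat > snap.py <<'E'
from h import *
import sys,json
n=sys.argv[1];s=r.sense();im=r.grab_frame('wrist')
cv2.imwrite(f'pics/{n}.png',im[...,::-1])
s={k:np.asarray(v).tolist() for k,v in s.items()};json.dump(s,open(f'pics/{n}.json','w'))
print(s['time'],np.round(s['tool_pos'],4),np.round(s['tool_rot'],3).tolist(),np.round(s['contact_force'],1),s['finger_gap'])
E
python3 snap.py w1
```

```text
1.4 [0.4911 0.0578 0.2313] [[0.0, 1.0, 0.0], [1.0, -0.0, 0.0], [0.0, 0.0, -1.0]] [0.7 0.8 0.4] 0.08546451003156952
```

View pics/w1.png

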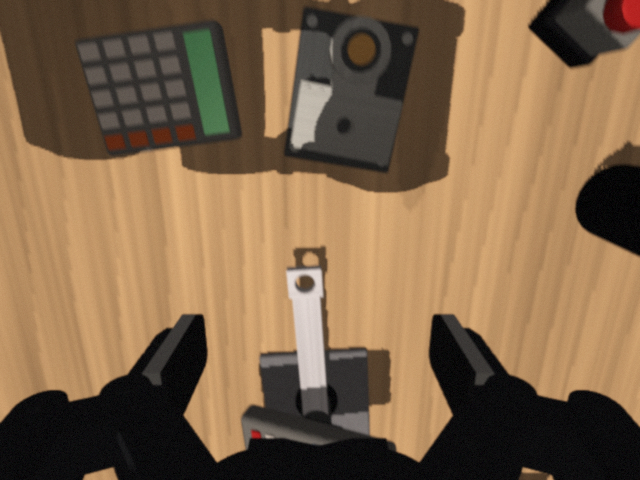

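The wrist view shows the tongue end around (304,268) with its eye at (304,283), the bar running down to (316,388), the anchor hole at (344,126) and the post cap at (361,48).

Run:
```python
from h import *
import json
s=json.load(open('pics/w1.json'));im=cv2.imread('pics/w1.png')
W=lambda u,z:onz('wrist',u,z,s)
print('cap tri',tri('scene',(403,271.3),'side',(333.6,297.9)),tri('scene',(403,271.3),'wrist',(361,48),None,s))
print('hole tri',tri('scene',(387,254.8),'side',(338.6,282.9)),tri('scene',(387,254.8),'wrist',(344,126),None,s))
print('eye tri',tri('scene',(349.1,213),'wrist',(304,283),None,s))
h=W((344,126),.056);print('hole',h)
for z in(.056,.06,.065,.07):
    p=W((361,48),z);print(z,p, np.linalg.norm(p-h))
print('base corners',[np.round(W(u,.005),4).tolist() for u in((307,8),(418,25),(387,172),(285,155))])
print('ear?',[np.round(W(u,.056),4).tolist() for u in((387,172),(285,155))])
hsv=cv2.cvtColor(im,cv2.COLOR_BGR2HSV)
m=((hsv[...,1]<60)&(hsv[...,2]>140)).astype(np.uint8)
m[:255]=0;m[400:]=0;m[:,:270]=0;m[:,350:]=0
for v in range(264,392,6):
    x=np.where(m[v])[0]
    if len(x): a,b=W((x[0],v),.044),W((x[-1]+1,v),.044);print(v,x[0],x[-1],np.round((a+b)/2,4),round((b-a)[0],4))
g=cv2.cvtColor(im,cv2.COLOR_BGR2GRAY)
for (u,v,R) in((304,283,14),(344,126,16)):
    c=g[v-R:v+R+1,u-R:u+R+1];t,mm=cv2.threshold(c,0,255,cv2.THRESH_BINARY_INV+cv2.THRESH_OTSU)
    n,l,st,ce=cv2.connectedComponentsWithStats(mm);k=l[R,R];print('blob',ce[k]+[u-R,v-R],st[k],t)
```

```text
cap tri (array([0.52170772, 0.18392133, 0.05870473]), np.float64(0.0003295330774878135)) (array([0.52257478, 0.18348978, 0.05933253]), np.float64(0.0015310405091915641))
hole tri (array([0.51232124, 0.13191108, 0.05652163]), np.float64(0.0008972365595086825)) (array([0.51134284, 0.12945923, 0.05405464]), np.float64(0.003409554555878579))
eye tri (array([ 0.47881185, -0.00859953,  0.04820773]), np.float64(0.003249960030012401))
hole [0.5118649  0.12793878 0.056     ]
0.056 [0.5233043 0.1833097 0.056    ] 0.05654023951029256
0.06 [0.5228993  0.18273399 0.06      ] 0.0560381369035854
0.065 [0.52239305 0.18201435 0.065     ] 0.0558212229145751
0.07 [0.5218868  0.18129471 0.07      ] 0.05606508193691006
base corners [[0.4823, 0.2208, 0.005], [0.576, 0.2081, 0.005], [0.5567, 0.0846, 0.005], [0.4607, 0.1005, 0.005]]
ear? [[0.5477, 0.0919, 0.056], [0.4649, 0.1056, 0.056]]
270 287 321 [0.479  0.0008 0.044 ] 0.0321
276 287 321 [ 0.4789 -0.0052  0.044 ] 0.0323
282 287 322 [ 0.4793 -0.0113  0.044 ] 0.0334
288 288 322 [ 0.4797 -0.0174  0.044 ] 0.0327
294 289 323 [ 0.4806 -0.0235  0.044 ] 0.0328
300 292 320 [ 0.4805 -0.0298  0.044 ] 0.0273
306 293 320 [ 0.481  -0.0361  0.044 ] 0.0265
312 294 321 [ 0.4818 -0.0424  0.044 ] 0.0267
318 294 321 [ 0.4818 -0.0489  0.044 ] 0.0268
324 295 321 [ 0.4822 -0.0554  0.044 ] 0.026
330 295 322 [ 0.4827 -0.062   0.044 ] 0.0271
336 296 322 [ 0.4831 -0.0686  0.044 ] 0.0263
342 296 323 [ 0.4835 -0.0753  0.044 ] 0.0274
348 297 323 [ 0.484  -0.0821  0.044 ] 0.0266
354 297 323 [ 0.4839 -0.089   0.044 ] 0.0267
360 297 324 [ 0.4844 -0.0959  0.044 ] 0.0279
366 299 324 [ 0.4854 -0.103   0.044 ] 0.026
372 299 324 [ 0.4853 -0.1101  0.044 ] 0.0262
378 300 325 [ 0.4863 -0.1173  0.044 ] 0.0263
384 300 325 [ 0.4863 -0.1245  0.044 ] 0.0265
blob [304.91954023 283.68965517] [  5   6  20  18 261] 145.0
blob [343.50828729 125.44751381] [  9   7  14  17 181] 50.0
```

Grasp pose: bar point (0.483,-0.071), yaw +3.3°. Going down around the bar.

Request:
play_rows(
  series=[-0.129,-0.008,0.03,-0.0185,-0.129,-0.008,0.03,-0.0185,-0.129,-0.008,0.08,-0.0185,-0.129,-0.008,0.13,-0.0185,-0.129,-0.008,0.17,-0.0185,-0.129,-0.008,0.195,-0.0185,-0.129,-0.008,0.208,-0.0185,-0.129,-0.008,0.211,-0.0185,-0.129,-0.008,0.211,-0.0185],
)

```text
time: 2.58
tool_pos: [0.4828, -0.0693, 0.0209]
tool_rot: [[-0.058, 0.998, 0.001], [0.998, 0.058, -0.0], [-0.0, 0.001, -1.0]]
contact_force: [0.7, -0.9, 0.4]
finger_gap: 0.0859
grip_force: 0.0
```

Request:
play_rows(
  series=[0,0,0,0,0,0,0,0,0,0,0,0,0,0,0,0,0,0,0,0,0,0,0,0],
  claw=10,
  grip_force=30,
)

```text
time: 3.32
tool_pos: [0.4825, -0.0692, 0.0206]
tool_rot: [[-0.058, 0.998, 0.0], [0.998, 0.058, -0.0], [-0.0, 0.0, -1.0]]
contact_force: [-0.9, 0.3, 6.9]
finger_gap: 0.0256
grip_force: 32.2
```

```bash
python3 snap.py w2
```

```text
3.325 [ 0.4825 -0.0692  0.0206] [[-0.058, 0.998, 0.0], [0.998, 0.058, -0.0], [-0.0, 0.0, -1.0]] [-0.9  0.3  6.9] 0.025621732425119326
```

View pics/w2.png

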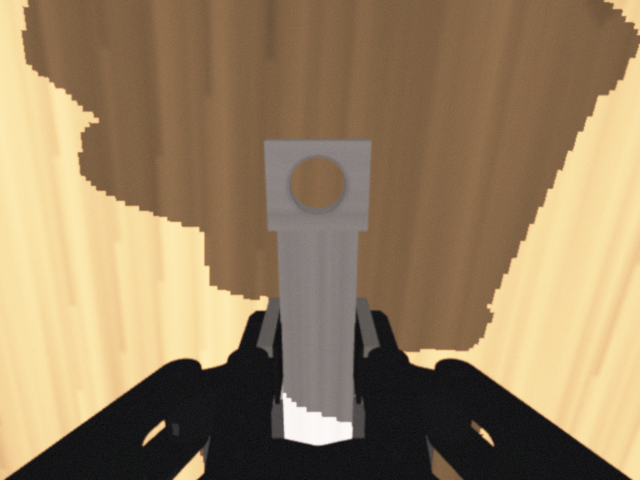

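The bar is held squarely and the eye shows at (318,184).

```bash
cat > plan.py <<'E'
from h import *
import json
def eye_tool(n,uv=(318,184),z=.044):
    s=json.load(open(f'pics/{n}.json'));p=onz('wrist',uv,z,s)
    return p,np.array(s['tool_rot']).T@(p-s['tool_pos']),s
def go(s,e,eye,yaw):
    # tool pose putting tool-frame point e over world eye xy, with tongue yaw (rad); print move
    R=np.array(s['tool_rot']);cur=np.arctan2(-R[0,0],R[1,0])
    x=np.array([-np.sin(yaw),np.cos(yaw)]);y=np.array([x[1],-x[0]])
    t=np.array(eye)-e[0]*x-e[1]*y
    d=R.T@np.r_[t-np.array(s['tool_pos'])[:2],0]
    print('tcp',t,'move',np.round(d,4),'turn',round(-(yaw-cur)/np.pi,4))
E
python3 - <<'E'
from plan import *
p,e,s=eye_tool('w2');print(p,e)
h=np.array([.5118,.1285]);yaw=-np.radians(10.4);d=np.array([-np.sin(yaw),np.cos(yaw)])
for k in(.08,.055,.04,0):print(k);go(s,e,h-k*d,yaw)
E
```

```text
[ 0.47916481 -0.01036626  0.044     ] [ 5.89528332e-02  7.81914257e-05 -2.34205302e-02]
0.08
tcp [ 0.48663945 -0.00815593] move [ 0.0607  0.0077 -0.    ] turn 0.0763
0.055
tcp [0.49115243 0.01643336] move [ 0.085   0.0136 -0.    ] turn 0.0763
0.04
tcp [0.49386021 0.03118693] move [ 0.0996  0.0172 -0.    ] turn 0.0763
0
tcp [0.50108098 0.07052979] move [ 0.1384  0.0267 -0.    ] turn 0.0763
```

Request:
play_rows(
  series=[0.003,0.0005,0,0.004,0.012,0.002,0,0.014,0.024,0.004,0,0.026,0.036,0.006,0,0.038,0.048,0.008,0,0.05,0.06,0.01,0,0.06,0.071,0.012,0,0.07,0.08,0.013,0,0.075,0.085,0.0136,0,0.0763,0.085,0.0136,0,0.0763],
)

```text
time: 4.62
tool_pos: [0.4912, 0.0169, 0.0205]
tool_rot: [[0.18, 0.984, 0.001], [0.984, -0.18, 0.0], [0.0, 0.001, -1.0]]
contact_force: [-1.3, 4.2, 11.2]
finger_gap: 0.0253
grip_force: 32.6
```

```bash
python3 snap.py w3
```

```text
4.625 [0.4912 0.0169 0.0205] [[0.18, 0.984, 0.001], [0.984, -0.18, 0.0], [0.0, 0.001, -1.0]] [-1.3  4.2 11.2] 0.025270418963332132
```

View pics/w3.png

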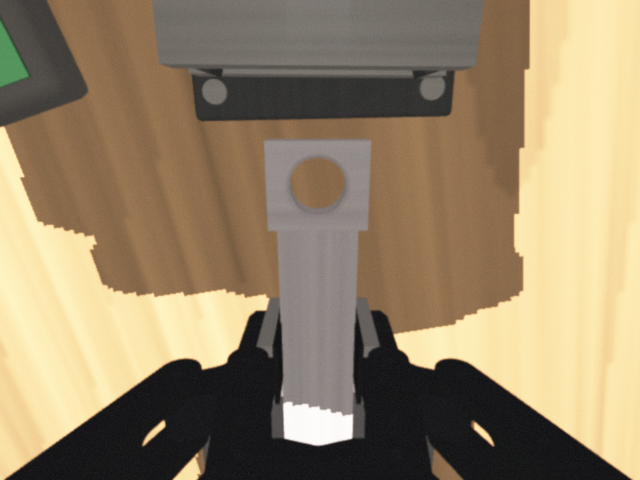

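Aligned: the yoke's front edge spans x = 160–478, centred on the eye at x = 318. The tongue goes in slowly.

Request:
play_rows(
  series=[0.004,0,-0.0003,0,0.009,0,-0.0005,0,0.014,0,-0.0005,0,0.019,0,-0.0005,0,0.024,0,-0.0005,0,0.029,0,-0.0005,0,0.034,0,-0.0005,0,0.039,0,-0.0005,0,0.044,0,-0.0005,0,0.046,0,-0.0005,0],
)

```text
time: 5.92
tool_pos: [0.4993, 0.0621, 0.0208]
tool_rot: [[0.18, 0.984, 0.0], [0.984, -0.18, -0.0], [-0.0, 0.0, -1.0]]
contact_force: [-0.7, -1.6, -3.7]
finger_gap: 0.025
grip_force: 31.0
```

Request:
play_rows(
  series=[0.001,0,0,0,0.002,0,0,0,0.003,0,0,0,0.004,0,0,0,0.005,0,0,0,0.005,0,0,0],
)

```text
time: 6.68
tool_pos: [0.5002, 0.0668, 0.0208]
tool_rot: [[0.18, 0.984, 0.0], [0.984, -0.18, 0.0], [0.0, 0.0, -1.0]]
contact_force: [0.4, 0.8, -2.4]
finger_gap: 0.025
grip_force: 31.0
```

Request:
play_rows(
  series=[0.001,0,0,0,0.0015,0,0,0,0.002,0,0,0,0.002,0,0,0],
)

```text
time: 7.18
tool_pos: [0.5005, 0.0687, 0.0208]
tool_rot: [[0.18, 0.984, -0.0], [0.984, -0.18, 0.0], [0.0, -0.0, -1.0]]
contact_force: [-0.2, -1.0, -2.4]
finger_gap: 0.0253
grip_force: 31.0
```

Request:
play_rows(
  series=[0.0005,0,0,0,0.001,0,0,0,0.001,0,0,0],
)

```text
time: 7.55
tool_pos: [0.5008, 0.0696, 0.0208]
tool_rot: [[0.18, 0.984, 0.0], [0.984, -0.18, 0.0], [0.0, 0.0, -1.0]]
contact_force: [0.5, -0.7, -2.5]
finger_gap: 0.0253
grip_force: 31.0
```

```bash
python3 snap.py w4
```

```text
7.55 [0.5008 0.0696 0.0208] [[0.18, 0.984, 0.0], [0.984, -0.18, 0.0], [0.0, 0.0, -1.0]] [ 0.5 -0.7 -2.5] 0.025320614045473023
```

View pics/w4.png

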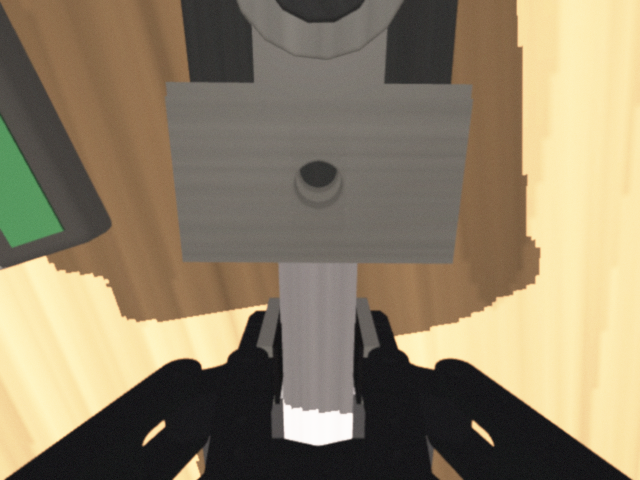

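The tongue lies centred in the yoke, with the hole at about (319,182).

Run:
```python
from plan import *
_,e,_=eye_tool('w2');print(e)
for uv in((318.5,182.5),(294,182),(343,182),(318.5,158),(318.5,207)):
    p,t,s=eye_tool('w4',uv,.056);print(uv,p[:2],t[:2])
for uv in((183,262),(452,262),(166,84),(472,86)): print('ear',eye_tool('w4',uv,.056)[1][:2],eye_tool('w4',uv,.056)[0][:2])
im=cv2.imread('pics/w4.png',0);print(im[150:216:2,318].tolist());print(im[182,286:352:2].tolist())
```

```text
[ 0.05895943  0.00015591 -0.02342049]
(318.5, 182.5) [0.51213628 0.13001314] [0.06142482 0.00028464]
(294, 182) [0.50545489 0.13138355] [ 0.06156749 -0.00653435]
(343, 182) [0.51886803 0.12891644] [0.06156044 0.00710379]
(318.5, 158) [0.51334492 0.13661077] [0.06813225 0.00028331]
(318.5, 207) [0.51087848 0.12314715] [0.05444457 0.00028602]
ear [ 0.03772538 -0.03999531] [0.46824199 0.11396855]
ear [0.03767951 0.03998704] [0.54690397 0.09949548]
ear [ 0.08686117 -0.03899134] [0.47809305 0.16211718]
ear [0.0863459  0.03987421] [0.55557189 0.14738387]
[112, 112, 111, 111, 111, 88, 51, 53, 53, 47, 52, 53, 52, 55, 49, 51, 51, 51, 60, 88, 92, 100, 108, 106, 110, 107, 101, 94, 96, 97, 104, 106, 107]
[114, 113, 110, 111, 95, 100, 108, 100, 93, 84, 61, 52, 49, 51, 52, 50, 51, 51, 52, 51, 45, 54, 61, 87, 91, 103, 109, 103, 95, 108, 115, 113, 113]
```

About 2.5 mm remain.

Request:
play_rows(
  series=[0.0005,0,0,0,0.001,0,0,0,0.0015,0,0,0,0.0015,0,0,0],
)

```text
time: 8.1
tool_pos: [0.501, 0.0711, 0.0208]
tool_rot: [[0.18, 0.984, 0.0], [0.984, -0.18, 0.0], [0.0, 0.0, -1.0]]
contact_force: [0.2, -1.3, -3.5]
finger_gap: 0.0251
grip_force: 31.0
```

Request:
play_rows(
  series=[0.0005,0,0,0,0.001,0,0,0,0.001,0,0,0],
)

```text
time: 8.48
tool_pos: [0.5012, 0.0721, 0.0208]
tool_rot: [[0.18, 0.984, 0.0], [0.984, -0.18, 0.0], [0.0, 0.0, -1.0]]
contact_force: [-0.0, -0.6, -3.4]
finger_gap: 0.0252
grip_force: 31.0
```

Request:
play_rows(
  series=[0.0005,0,0,0,0.0005,0,0,0],
)

```text
time: 8.72
tool_pos: [0.5013, 0.0726, 0.0208]
tool_rot: [[0.18, 0.984, 0.0], [0.984, -0.18, 0.0], [0.0, 0.0, -1.0]]
contact_force: [-1.3, -0.6, -3.8]
finger_gap: 0.0254
grip_force: 31.0
```

Request:
play_rows(
  series=[0.0005,0,0,0,0.0005,0,0,0],
)

```text
time: 8.98
tool_pos: [0.5013, 0.0728, 0.0208]
tool_rot: [[0.18, 0.984, -0.0], [0.984, -0.18, -0.0], [-0.0, -0.0, -1.0]]
contact_force: [-0.9, -5.2, -3.2]
finger_gap: 0.0253
grip_force: 31.0
```

Request:
play_rows(
  series=[0.0005,0,0,0,0.0005,0,0,0],
)

```text
time: 9.22
tool_pos: [0.5013, 0.0729, 0.0208]
tool_rot: [[0.18, 0.984, -0.0], [0.984, -0.18, -0.001], [-0.001, -0.0, -1.0]]
contact_force: [-1.5, -11.2, -2.8]
finger_gap: 0.0254
grip_force: 31.1
```

```bash
python3 snap.py w5
python3 - <<'E'
from plan import *
a=cv2.imread('pics/w5.png');cv2.imwrite('pics/w5c.png',cv2.resize(a[70:280,160:480],(800,525),interpolation=2))
im=a[...,1];print(im[150:216:2,318].tolist());print(im[182,286:352:2].tolist())
E
```

```text
9.225 [0.5013 0.0729 0.0208] [[0.18, 0.984, -0.0], [0.984, -0.18, -0.001], [-0.001, -0.0, -1.0]] [ -1.5 -11.2  -2.8] 0.025390652385835162
[114, 112, 113, 114, 109, 113, 111, 111, 107, 110, 112, 98, 57, 50, 54, 51, 52, 49, 53, 52, 52, 48, 51, 71, 92, 96, 102, 108, 105, 113, 119, 107, 93]
[113, 113, 111, 109, 107, 107, 99, 77, 51, 51, 51, 50, 44, 49, 51, 54, 52, 53, 52, 52, 52, 49, 51, 53, 50, 74, 102, 109, 110, 109, 109, 110, 109]
```

View pics/w5c.png

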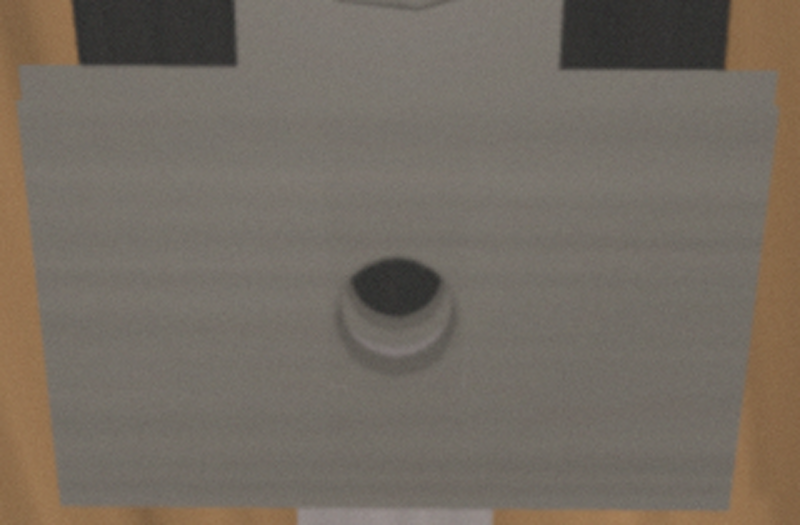

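The stop met the tongue at 5–11 N, so it is home. The upper hole shows at (318.4,196.4). Backing off a hair, releasing and rising; then locating the pin.

Request:
play_rows(
  series=[-0.0004,0,0,0,-0.0004,0,0,0],
)

```text
time: 9.52
tool_pos: [0.5013, 0.0729, 0.0208]
tool_rot: [[0.18, 0.984, -0.0], [0.984, -0.18, -0.0], [-0.0, -0.0, -1.0]]
contact_force: [-1.1, -7.3, -2.5]
finger_gap: 0.0255
grip_force: 31.0
```

Request:
play_rows(
  series=[0,0,0,0,0,0,0,0,0,0,0,0,0,0,0,0],
  claw=70,
)

```text
time: 10.02
tool_pos: [0.5014, 0.0732, 0.0208]
tool_rot: [[0.18, 0.984, 0.0], [0.984, -0.18, 0.0], [0.0, 0.0, -1.0]]
contact_force: [0.2, 0.7, 0.3]
finger_gap: 0.0599
grip_force: 0.0
```

```bash
python3 snap.py w6
python3 - <<'E'
from plan import *
p,t,s=eye_tool('w5',(318.4,196.4),.056);print('hole',p,t)
c=[]
for n,b in(('scene',(450,280,500,310)),('side',(340,330,365,365))):
    im=cv2.imread(f'pics/{n}0.png');h=cv2.cvtColor(im,cv2.COLOR_BGR2HSV)
    m=((h[...,0]<8)|(h[...,0]>172))&(h[...,1]>150)&(h[...,2]>80);q=np.zeros_like(m);x0,y0,x1,y1=b;q[y0:y1,x0:x1]=m[y0:y1,x0:x1]
    v,u=np.where(q);print(n,u.min(),u.max(),v.min(),v.max(),len(u));c.append((u.mean(),v.mean()))
print(tri('scene',c[0],'side',c[1]))
E
```

```text
10.025 [0.5014 0.0732 0.0208] [[0.18, 0.984, 0.0], [0.984, -0.18, 0.0], [0.0, 0.0, -1.0]] [0.2 0.7 0.3] 0.059879356250765736
hole [0.51195766 0.12949116 0.056     ] [ 0.05751525  0.00025711 -0.03526031]
scene 472 479 289 297 52
side 349 356 336 355 110
(array([0.47600408, 0.33715678, 0.08384935]), np.float64(0.007810506725275946))
```

Request:
play_rows(
  series=[0,0,-0.05,0,0,0,-0.1,0,0.02,-0.006,-0.135,0,0.07,-0.024,-0.14,0,0.12,-0.042,-0.14,0,0.17,-0.06,-0.13,0,0.2037,-0.0708,-0.1,0,0.2037,-0.0708,-0.08,0,0.2037,-0.0708,-0.08,0],
)

```text
time: 11.2
tool_pos: [0.4674, 0.2861, 0.0996]
tool_rot: [[0.18, 0.984, -0.003], [0.984, -0.18, -0.001], [-0.002, -0.002, -1.0]]
contact_force: [-0.2, -0.5, 0.7]
finger_gap: 0.0598
grip_force: 0.0
```

```bash
python3 snap.py w7;  python3 - <<'E'
from plan import *
im=cv2.imread('pics/w7.png');h=cv2.cvtColor(im,cv2.COLOR_BGR2HSV)
m=(((h[...,0]<8)|(h[...,0]>172))&(h[...,1]>150)&(h[...,2]>60)).astype(np.uint8)
n,l,st,ce=cv2.connectedComponentsWithStats(m)
for i in range(1,n):
    if st[i,4]>100: print(st[i],ce[i])
E
```

```text
11.2 [0.4674 0.2861 0.0996] [[0.18, 0.984, -0.003], [0.984, -0.18, -0.001], [-0.002, -0.002, -1.0]] [-0.2 -0.5  0.7] 0.05984342160764885
[ 299  161   45   56 1831] [320.94811578 190.12943747]
```

View pics/w7.png

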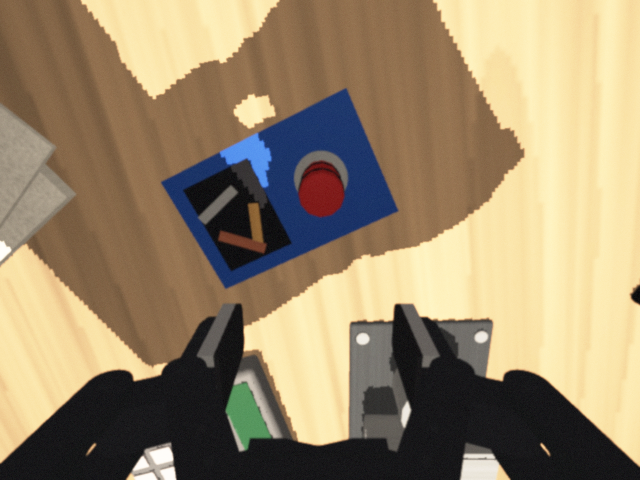

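The knob's top disc is centred near (321,194); the block's pin side is clear for the fingers.

Run:
```python
from plan import *
im=cv2.imread('pics/w7.png');print(im[158:220:2,321,2].tolist());print(im[195,292:350:2,2].tolist())
s=json.load(open('pics/w7.json'))
for v in(193,194,195):
    p,t,_=eye_tool('w7',(321.3,v),.0965);print(p,t)
# check hole after release, same profile as w5
a=cv2.imread('pics/w6.png')[...,1].astype(float);b=cv2.imread('pics/w5.png')[...,1].astype(float)
print(cv2.phaseCorrelate(b[80:280,170:470].copy(),a[80:280,170:470].copy(),cv2.createHanningWindow((300,200),cv2.CV_64F)))
```

```text
[115, 107, 64, 105, 101, 59, 98, 116, 128, 134, 135, 130, 132, 128, 131, 129, 129, 130, 129, 128, 128, 128, 125, 125, 124, 127, 128, 127, 123, 100, 34]
[27, 25, 27, 67, 121, 125, 129, 128, 126, 125, 126, 126, 127, 122, 126, 126, 128, 126, 127, 125, 125, 127, 130, 128, 126, 122, 72, 28, 28]
[0.47795727 0.3359529  0.0965    ] [0.05091613 0.00143419 0.00304456]
[0.47788899 0.33557368 0.0965    ] [0.05053082 0.00143515 0.00304522]
[0.4778206  0.33519384 0.0965    ] [0.05014487 0.0014361  0.00304587]
((-0.16626019607940634, 0.7196658388124035), 1.1630551736345487)
```

Request:
play_rows(
  series=[0.025,0.0007,-0.01,0,0.0508,0.0014,-0.01,0,0.0508,0.0014,0,0,0.0508,0.0014,0.02,0,0.0508,0.0014,0.034,0,0.0508,0.0014,0.0385,0,0.0508,0.0014,0.0385,0],
)

```text
time: 12.12
tool_pos: [0.4791, 0.3357, 0.0623]
tool_rot: [[0.181, 0.984, -0.0], [0.984, -0.181, -0.0], [-0.0, -0.0, -1.0]]
contact_force: [-0.5, 0.3, 0.5]
finger_gap: 0.0599
grip_force: 0.0
```

Request:
play_rows(
  series=[0,-0.0012,0,0,0,-0.0012,0,0],
)

```text
time: 12.38
tool_pos: [0.4779, 0.3363, 0.0627]
tool_rot: [[0.18, 0.984, 0.001], [0.984, -0.18, 0.0], [0.0, 0.0, -1.0]]
contact_force: [-0.1, -0.1, -0.8]
finger_gap: 0.06
grip_force: 0.0
```

Request:
play_rows(
  series=[0,0,0,0,0,0,0,0,0,0,0,0,0,0,0,0,0,0,0,0],
  claw=0,
  grip_force=30,
)

```text
time: 13.0
tool_pos: [0.4779, 0.3362, 0.0624]
tool_rot: [[0.18, 0.984, 0.0], [0.984, -0.18, 0.0], [0.0, 0.0, -1.0]]
contact_force: [-0.5, -0.9, 5.5]
finger_gap: 0.017
grip_force: 29.2
```

```bash
python3 snap.py w8
```

```text
13.0 [0.4779 0.3362 0.0624] [[0.18, 0.984, 0.0], [0.984, -0.18, 0.0], [0.0, 0.0, -1.0]] [-0.5 -0.9  5.5] 0.01701063949069701
```

Gripped. Lifting 80 mm, crossing to the hole, hovering 6 mm over the ear.

Request:
play_rows(
  series=[0,0,-0.02,0,0,0,-0.05,0,0,0,-0.078,0,-0.01,0.0036,-0.08,0,-0.05,0.018,-0.08,0,-0.1,0.036,-0.08,0,-0.15,0.054,-0.08,0,-0.188,0.0675,-0.08,0,-0.1967,0.0707,-0.075,0,-0.1967,0.0707,-0.065,0],
)

```text
time: 14.3
tool_pos: [0.5117, 0.1295, 0.1264]
tool_rot: [[0.182, 0.983, -0.0], [0.983, -0.182, 0.0], [-0.0, -0.0, -1.0]]
contact_force: [0.6, -0.2, -2.5]
finger_gap: 0.0172
grip_force: 29.4
```

Request:
play_rows(
  series=[0,0,0.005,0,0,0,0.009,0,0,0,0.009,0,0,0,0.009,0],
)

```text
time: 14.8
tool_pos: [0.5119, 0.1303, 0.1184]
tool_rot: [[0.18, 0.984, 0.0], [0.984, -0.18, 0.0], [0.0, 0.0, -1.0]]
contact_force: [0.3, -0.1, -1.3]
finger_gap: 0.0173
grip_force: 29.4
```

```bash
python3 snap.py w9
python3 - <<'E'
from h import *
a=cv2.imread('pics/w9.png');b=a[130:390,200:440];b=np.clip(b.astype(float)*1.5,0,255).astype(np.uint8);cv2.imwrite('pics/w9c.png',cv2.resize(b,(552,598),interpolation=2))
E
```

```text
14.8 [0.5119 0.1303 0.1184] [[0.18, 0.984, 0.0], [0.984, -0.18, 0.0], [0.0, 0.0, -1.0]] [ 0.3 -0.1 -1.3] 0.017303449835401812
```

View pics/w9c.png

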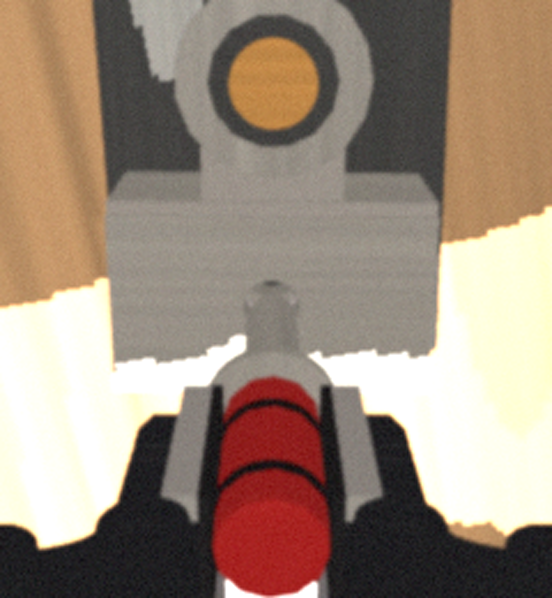

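The pin and hole axes agree laterally (272 against about 271 in the crop), and the far rim of the hole peeks out just ahead of the tip at crop y of about 282. Checking the fore-aft offset numerically.

Run:
```python
from plan import *
a=cv2.imread('pics/w9.png')[...,1]
u=318;print(list(zip(range(246,272),a[246:272,u-2:u+3].mean(1).astype(int).tolist())))
for v in(252,253,254,255,256,257,258,259,260): print(v,'hole-plane x',round(eye_tool('w9',(u,v),.056)[1][0]*1e3,2),'tip-plane x',round(eye_tool('w9',(u,v),.0624)[1][0]*1e3,2))
for v in (256,258,260,263,268):print(v,a[v,300:338].tolist())
for z,us in((.056,(306,330)),):print([round(eye_tool('w9',(q,262),z)[1][1]*1e3,2) for q in us])
```

```text
[(246, 96), (247, 96), (248, 95), (249, 94), (250, 96), (251, 89), (252, 68), (253, 60), (254, 71), (255, 80), (256, 81), (257, 83), (258, 84), (259, 85), (260, 83), (261, 85), (262, 84), (263, 87), (264, 84), (265, 85), (266, 84), (267, 86), (268, 85), (269, 86), (270, 83), (271, 86)]
252 hole-plane x 5.63 tip-plane x 7.94
253 hole-plane x 5.03 tip-plane x 7.36
254 hole-plane x 4.44 tip-plane x 6.78
255 hole-plane x 3.83 tip-plane x 6.2
256 hole-plane x 3.23 tip-plane x 5.62
257 hole-plane x 2.63 tip-plane x 5.04
258 hole-plane x 2.03 tip-plane x 4.45
259 hole-plane x 1.42 tip-plane x 3.87
260 hole-plane x 0.82 tip-plane x 3.28
256 [97, 95, 97, 94, 96, 95, 94, 93, 93, 93, 86, 84, 82, 83, 81, 81, 78, 81, 82, 84, 82, 83, 83, 84, 84, 86, 89, 88, 91, 94, 94, 92, 95, 92, 91, 91, 94, 95]
258 [101, 96, 97, 96, 95, 94, 94, 97, 99, 95, 95, 93, 93, 90, 86, 85, 83, 87, 84, 82, 87, 84, 89, 92, 92, 92, 98, 95, 93, 96, 94, 91, 97, 94, 96, 98, 93, 98]
260 [97, 98, 97, 96, 97, 93, 90, 95, 97, 94, 92, 94, 87, 84, 88, 87, 82, 86, 85, 84, 82, 83, 83, 87, 88, 93, 98, 100, 96, 88, 92, 97, 97, 96, 98, 95, 93, 93]
263 [97, 93, 92, 94, 95, 90, 83, 81, 87, 90, 86, 87, 84, 88, 87, 86, 91, 88, 86, 86, 86, 82, 82, 82, 82, 86, 83, 84, 83, 78, 89, 96, 97, 92, 95, 96, 95, 93]
268 [97, 95, 97, 95, 95, 97, 92, 87, 80, 83, 83, 84, 84, 86, 84, 86, 84, 89, 88, 82, 83, 82, 81, 81, 77, 84, 80, 84, 89, 94, 94, 93, 101, 94, 93, 96, 94, 91]
[np.float64(-6.58), np.float64(7.03)]
```

Rim and tip arcs agree to about 0.5 mm, so I'll feel the pin down.

Request:
play_rows(
  series=[0,0,0.002,0,0,0,0.004,0,0,0,0.005,0,0,0,0.006,0,0,0,0.007,0,0,0,0.007,0],
)

```text
time: 15.6
tool_pos: [0.5119, 0.1299, 0.1112]
tool_rot: [[0.18, 0.984, -0.0], [0.984, -0.18, -0.0], [-0.0, -0.0, -1.0]]
contact_force: [0.8, 0.3, -1.2]
finger_gap: 0.0172
grip_force: 29.4
```

Request:
play_rows(
  series=[0,0,0.001,0,0,0,0.002,0,0,0,0.002,0],
)

```text
time: 15.98
tool_pos: [0.5118, 0.13, 0.1092]
tool_rot: [[0.18, 0.984, -0.0], [0.984, -0.18, -0.0], [-0.0, -0.0, -1.0]]
contact_force: [-0.2, -0.4, -1.1]
finger_gap: 0.0172
grip_force: 29.4
```

In the upper hole, no force. Continuing in small steps.

Request:
play_rows(
  series=[0,0,0.0015,0,0,0,0.003,0,0,0,0.0045,0,0,0,0.006,0,0,0,0.006,0],
)

```text
time: 16.6
tool_pos: [0.5118, 0.13, 0.1032]
tool_rot: [[0.18, 0.984, -0.0], [0.984, -0.18, -0.0], [-0.0, -0.0, -1.0]]
contact_force: [-0.2, 0.5, -1.6]
finger_gap: 0.0175
grip_force: 29.4
```

Request:
play_rows(
  series=[0,0,0.0015,0,0,0,0.003,0,0,0,0.0045,0,0,0,0.006,0,0,0,0.006,0],
)

```text
time: 17.23
tool_pos: [0.5118, 0.13, 0.0972]
tool_rot: [[0.18, 0.984, -0.0], [0.984, -0.18, -0.0], [-0.0, -0.0, -1.0]]
contact_force: [0.1, -0.2, -1.5]
finger_gap: 0.0171
grip_force: 29.4
```

Request:
play_rows(
  series=[0,0,0.0015,0,0,0,0.003,0,0,0,0.0045,0,0,0,0.006,0,0,0,0.006,0],
)

```text
time: 17.85
tool_pos: [0.5118, 0.13, 0.0912]
tool_rot: [[0.18, 0.984, -0.0], [0.984, -0.18, -0.0], [-0.0, -0.0, -1.0]]
contact_force: [0.1, 0.2, -0.7]
finger_gap: 0.017
grip_force: 29.4
```

Request:
play_rows(
  series=[0,0,0.001,0,0,0,0.002,0,0,0,0.003,0,0,0,0.004,0,0,0,0.004,0],
)

```text
time: 18.48
tool_pos: [0.5118, 0.13, 0.0872]
tool_rot: [[0.18, 0.984, -0.0], [0.984, -0.18, -0.0], [-0.0, -0.0, -1.0]]
contact_force: [0.4, -0.0, -1.7]
finger_gap: 0.0168
grip_force: 29.4
```

Request:
play_rows(
  series=[0,0,0.001,0,0,0,0.002,0,0,0,0.004,0,0,0,0.006,0,0,0,0.008,0,0,0,0.008,0],
)

```text
time: 19.23
tool_pos: [0.5118, 0.13, 0.0791]
tool_rot: [[0.18, 0.984, -0.0], [0.984, -0.18, -0.0], [-0.0, -0.0, -1.0]]
contact_force: [0.6, -0.1, -1.7]
finger_gap: 0.017
grip_force: 29.4
```

Request:
play_rows(
  series=[0,0,0.002,0,0,0,0.004,0,0,0,0.006,0,0,0,0.008,0,0,0,0.01,0,0,0,0.01,0],
)

```text
time: 19.98
tool_pos: [0.5118, 0.13, 0.0691]
tool_rot: [[0.18, 0.984, -0.0], [0.984, -0.18, -0.0], [-0.0, -0.0, -1.0]]
contact_force: [-0.6, -0.2, -1.1]
finger_gap: 0.0171
grip_force: 29.4
```

Request:
play_rows(
  series=[0,0,0.0005,0,0,0,0.001,0,0,0,0.0015,0,0,0,0.002,0,0,0,0.002,0],
)

```text
time: 20.6
tool_pos: [0.5119, 0.13, 0.0673]
tool_rot: [[0.18, 0.984, -0.0], [0.984, -0.18, -0.0], [-0.0, -0.0, -1.0]]
contact_force: [-0.4, 0.2, -1.5]
finger_gap: 0.017
grip_force: 29.4
```

Request:
play_rows(
  series=[0,0,0.0004,0,0,0,0.0008,0,0,0,0.0008,0],
)

```text
time: 20.98
tool_pos: [0.5119, 0.13, 0.0665]
tool_rot: [[0.18, 0.984, -0.0], [0.984, -0.18, 0.0], [0.0, -0.0, -1.0]]
contact_force: [-0.6, 0.1, -0.9]
finger_gap: 0.0171
grip_force: 29.4
```

Request:
play_rows(
  series=[0,0,0.0004,0,0,0,0.0004,0],
)

```text
time: 21.22
tool_pos: [0.5119, 0.13, 0.0664]
tool_rot: [[0.18, 0.984, 0.0], [0.984, -0.18, 0.0], [0.0, 0.0, -1.0]]
contact_force: [-2.3, -0.7, 5.6]
finger_gap: 0.0172
grip_force: 30.3
```

The collar is seated (5.6 N at exactly the expected height). Releasing and withdrawing.

Request:
play_rows(
  series=[0,0,0,0,0,0,0,0,0,0,0,0,0,0,0,0],
  claw=60,
)

```text
time: 21.72
tool_pos: [0.5119, 0.13, 0.0661]
tool_rot: [[0.18, 0.984, 0.0], [0.984, -0.18, -0.0], [-0.0, 0.0, -1.0]]
contact_force: [-1.0, -0.6, 0.6]
finger_gap: 0.0514
grip_force: 0.0
```

Request:
play_rows(
  series=[0,0,-0.02,0,0,0,-0.05,0,-0.02,0,-0.08,0,-0.058,0,-0.08,0,-0.058,0,-0.08,0,-0.058,0,-0.08,0],
)

```text
time: 22.48
tool_pos: [0.5015, 0.0731, 0.146]
tool_rot: [[0.181, 0.983, 0.0], [0.983, -0.181, 0.0], [0.0, -0.0, -1.0]]
contact_force: [-0.1, 0.1, -0.3]
finger_gap: 0.0514
grip_force: 0.0
```

```bash
python3 snap.py w10
python3 - <<'E'
from plan import *
im=cv2.imread('pics/w10.png');h=cv2.cvtColor(im,cv2.COLOR_BGR2HSV)
m=(((h[...,0]<8)|(h[...,0]>172))&(h[...,1]>150)&(h[...,2]>60)).astype(np.uint8)
n,l,st,ce=cv2.connectedComponentsWithStats(m)
for i in range(1,n):
    if st[i,4]>100:
        x,y,w,hh,_=st[i];print(st[i],w)
        for z in(.1005,.105):
            a=[eye_tool('w10',(q,y+hh-w/2),z)[1] for q in(x,x+w)];print(z,(a[1]-a[0])[1]);print(eye_tool('w10',(x+w/2,y+hh-w/2),z)[0])
E
```

```text
22.475 [0.5015 0.0731 0.146 ] [[0.181, 0.983, 0.0], [0.983, -0.181, 0.0], [0.0, -0.0, -1.0]] [-0.1  0.1 -0.3] 0.05141157501524857
[ 300  144   36   38 1038] 36
0.1005 0.01727607863012827
[0.51198133 0.12869991 0.1005    ]
0.105 0.016863587964760632
[0.51207721 0.12924351 0.105     ]
```

```bash
python3 -c "
from bench import r
print(r.hand_in())"
```

```text
the job is handed in; nothing more can be done
None
```

The job is handed in at about 22.5 s of the 67 s allowed: the tongue met the rubber stop gently, and the pin then went down through all three holes until its collar met the anchor at the expected height. It was released and still stood upright in the hole; I got no verdict back from the hand-in.

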